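# Jar inspection at the filling bench

### The arm

A 6-joint arm with a two-finger parallel gripper is mounted at the origin on the work surface. World frame = base frame: x ahead of the robot, y to its left, z up, the work surface at z = 0. Lengths are in m, angles in rad, forces in N, time in s.
With the tool pointing down it reaches from about 0.275 to 0.85 m from the base axis. Payload 5.2 kg.
Tool frame: the origin (TCP) lies midway between the tips of the shut fingers; the grasp point (between the pads) lies 19 mm behind it (arm.grasp_offset is the distance from the TCP to the grasp point, in m); y points along the fingers, z is the direction in which the jaws open and shut, and the axes are right-handed (so a half turn about y gives the same grasp; the last joint's range is limited). The gripper opens to 85 mm and grips with 20 to 120 N. Pads are 22 mm wide; open, the fingers measure 114 mm over their backs; the gripper's body (76 mm by 85 mm) begins 54 mm behind the grasp point. The pads swing forward as they close: fully open they stand 13 mm farther back than shut.
Start: joints at [-1.409, 0.259, 1.535, -0, 1.348, -0.203], TCP at [0.196, -0.514, 0.231] pointing down, gripper open.
Joint ranges: [-3.14, 3.14], [-0.91, 2.08], [0.19, 2.58], [-1.22, 4.36], [0.22, 2.71], [-3.12, 3.12]. Speed limits (rad/s): [2.57, 2.57, 3.14, 3.14, 3.14, 3.14].

### API

Orientations are given as a unit quaternion [x, y, z, w].
In Python, from plant import arm gives the robot as it stands. The module is installed in compiled form; this text tells all that it offers.
- The arm moves only by the tool servo_tool, never from a script. Its argument "motion" is a list of rows, each a list of 7 numbers: the shift along the tool's x, y, z scaled (see below), then the turn, a rotation vector about the tool's x, y, z scaled (see below), then the gripper's target within -1 to 1 (shut at 1, half-way at 0, fully open at -1). In form: [[tx, ty, tz, wx, wy, wz, jaw], ...]. A call has 1 to 20 rows; each row shifts and turns the pose as measured when the row begins, along the tool's axes as they then stand; what a row does not reach is not made up. The controller multiplies each number of a shift by 100 mm and each number of a turn by 180 degrees. A row lasts 1/8 s, in which the tool goes at most 62.5 mm and 10.7 degrees, less where a joint would pass 70% of its speed; a pose out of reach is approached as far as the arm can. A call with a number of a shift or a turn outside -1 to 1 is refused whole. A call with a gripper value outside its range is refused whole. The fingers move at their own pace and stop on an object; "grip_force" is the grip in N (left out, the last holds). Time passes only in rows, so rows that do not move let the fingers close. It gives the time, the measured TCP pose, the force and the opening at its end, in the units of the state.
- arm.sense(): the state, without advancing time (a new reading comes with each control period).
- arm.grab_frame(name): name is "side" or "top"; returns (picture, depth): 384x512x3 uint8, red, green, blue; 384x512 float32, m along the optical axis (not along the pixel's ray), 0 where there is no reading.
- arm.camera_info(name): a dict with "fx", "fy", "cx", "cy" (pixels), "dist" ([k1, k2, p1, p2, k3] as OpenCV has them; the pictures are not rectified), "R" (3x3) and "t" (3): a world point X has camera coordinates R X + t. Camera axes: x right, y down, z forward; pixel columns grow to the right and rows downward; lengths in m; the calibration is good to about 2 mm. A picture is of the moment at which its call begins. camera_info takes no time and is no camera call.
- arm.hand_in(): hands the job in, once; it reports no verdict.
The state is a dict: "time": time; "q": joint angles; "qd": joint speeds; "effort": joint torques, N m; "tcp_pos": TCP position; "orientation": TCP orientation; "ft_force": force on the tool from outside, world axes, zero at the start; "ft_torque": the same for the moment, N m; "grip_width": finger opening in m.
Only numpy, scipy, OpenCV 4.12 (cv2) and the standard library are available. Lean on these libraries where they do the work, as an engineer would, in place of code of your own. Each camera call takes 0.05 s, during which the arm holds its last target. There are 200 camera calls.

### The job

Get the batch ready for inspection: lift the lid off the pot by its knob and lay it flat on the cork rest, take every jar out and stand it upright, whole, on the black inspection board, then put the lid squarely back on the empty pot so that it covers it. Also swivel and tilt the inspection lamp, at any time, so that its beam is centred on the white dot in the middle of the board. Handle jars and lid gently, without flinging or dropping them, and leave the bottle, beaker and spatula where they are.

Things in the scene. Friction and masses are not known exactly. Their poses are not given: they have to be found in the camera images.
- pot: low round stainless pot, fixed to the bench: 210 mm across, rim 60 mm above its origin, wall 4 mm, inner floor 5 mm above its origin; two small loop handles reach 131 mm out along its +y and -y sides. Origin at the centre of its underside, z up. It and the cork rest trade places from start to start
- lid: flat loose steel lid of the pot: disc 230 mm across and 3 mm thick, flat underneath (no lip), 250 g, with a round black knob in its middle: 28 mm across, from 21 to 37 mm above the underside, on a thin 12 mm neck. Origin at the centre of its underside, z up. Starts on the pot
- rest: round cork lid rest, fixed: 216 mm across, 4 mm thick, flat on the bench. Origin at the centre of its underside
- jar1: small squat filled jar: upright cylinder, 42 mm across, 32 mm tall (green glass with a white cap), about 70 g; origin at the centre of its underside, z up along its axis. Three or four jars are present (absent ones read None); all look alike and start standing in the pot under the lid
- jar2: small squat filled jar: upright cylinder, 42 mm across, 32 mm tall (green glass with a white cap), about 70 g; origin at the centre of its underside, z up along its axis. Three or four jars are present (absent ones read None); all look alike and start standing in the pot under the lid
- jar3: small squat filled jar: upright cylinder, 42 mm across, 32 mm tall (green glass with a white cap), about 70 g; origin at the centre of its underside, z up along its axis. Three or four jars are present (absent ones read None); all look alike and start standing in the pot under the lid
- jar4: small squat filled jar: upright cylinder, 42 mm across, 32 mm tall (green glass with a white cap), about 70 g; origin at the centre of its underside, z up along its axis. Three or four jars are present (absent ones read None); all look alike and start standing in the pot under the lid
- board: matt black inspection board, fixed flat on the bench: 150 mm (its x) by 200 mm (its y), 6 mm thick. Origin at the centre of its underside, z up
- board_mark (a point): the small white dot in the middle of the board's top, 6 mm above the bench
- lamp: inspection lamp's fixed round foot, 120 mm across, with an upright post in its middle. Origin at the centre of its underside; the post's axis is the swivel axis. z up
- lamp_swivel (a joint): swivel of the lamp's yoke and head about the upright post axis, rad, range -1.0 to 2.2: at 0 the head faces along the foot's own -x; a growing value turns it clockwise seen from above. Stiff hinge (slips at 0.12 N m), stays where it is left
- lamp_tilt (a joint): tilt of the flat lamp head about a level axis across its middle, 190 mm above the bench and over the post, rad, range -0.6 to 1.2: 0 is head upright, beam level; a growing value leans it forward so that the beam points down by that angle. Stiff hinge (slips at 0.16 N m), stays where it is left
- lamp_face (a point): middle of the lamp head (panel 164 mm wide, 110 mm tall, 22 mm thick, with a white front), on the tilt and swivel axes. Turns with the head: -x is the beam, square out of the white front; y is along the tilt axis; z is up the panel towards the grab bar
- lamp_bar (a point): middle of the black round grab bar, 12 mm thick and 110 mm long, along y of the lamp head, 92 mm up the panel from its middle, held 37 mm clear of the panel's edge by two stalks 90 mm apart (12 to 70 mm things fit between). Can be pinched from above and drawn along to swivel and tilt the head; axes as lamp_face
- oil_bottle: bystander: tall amber bottle, 64 mm across, 190 mm tall, standing; origin at the centre of its underside
- beaker: bystander: clear beaker, 80 mm across, 100 mm tall, standing; origin at the centre of its underside
- spatula: bystander: spatula lying on the bench; origin near its middle
Mind the look-alikes: they are no part of the job. Leave any blue look-alike of the lid alone.

How it is judged:
On the way, in this order (a step that is already met when the one before it is completed fails the run):
1. the lid lies flat on the cork rest, let go (horizontal distance between lid and rest below 0.05 m and height (world z) of lid below 0.01 m and angle between lid's own z axis and vertical below 0.06 rad and contact force between the fingers and lid below 0.3 N), for 0.2 s.
2. every jar stands on the board, let go (x of jar1 in the frame of board between -0.059 and 0.059 m and y of jar1 in the frame of board between -0.084 and 0.084 m and z of jar1 in the frame of board between 0.001 and 0.011 m and angle between each of jar1, jar2, jar3, jar4's own z axis and vertical below 0.15 rad and linear speed of each of jar1, jar2, jar3, jar4 below 0.03 m/s and contact force between the fingers and jar1 below 0.3 N and x of jar2 in the frame of board between -0.059 and 0.059 m and y of jar2 in the frame of board between -0.084 and 0.084 m and z of jar2 in the frame of board between 0.001 and 0.011 m and contact force between the fingers and jar2 below 0.3 N and x of jar3 in the frame of board between -0.059 and 0.059 m and y of jar3 in the frame of board between -0.084 and 0.084 m and z of jar3 in the frame of board between 0.001 and 0.011 m and contact force between the fingers and jar3 below 0.3 N and x of jar4 in the frame of board between -0.059 and 0.059 m and y of jar4 in the frame of board between -0.084 and 0.084 m and z of jar4 in the frame of board between 0.001 and 0.011 m and contact force between the fingers and jar4 below 0.3 N), for 0.2 s.
At the end, for the whole second after the job is handed in: Every jar stands still and upright (0.15 rad) on the board, overhanging at most 5 mm; the lid lies flat on the pot, centred within 15 mm; the lamp is still and its beam axis passes within 30 mm (across and up the panel) of the white dot (all of step 2 and horizontal distance between lid and pot below 0.015 m and z of lid in the frame of pot between 0.055 and 0.065 m and angle between lid's own z axis and vertical below 0.06 rad and linear speed of lid below 0.03 m/s and y of board_mark in the frame of lamp_face between -0.03 and 0.03 m and z of board_mark in the frame of lamp_face between -0.03 and 0.03 m and x of board_mark in the frame of lamp_face below -0.05 m and velocity of joint lamp_swivel between -0.05 and 0.05 rad/s and velocity of joint lamp_tilt between -0.05 and 0.05 rad/s); the robot touches nothing.
It fails at once if the oil bottle is disturbed (moved over 40 mm) (distance of oil_bottle from where it was at the start of the episode above 0.04 m).
It fails at once if the beaker is disturbed (moved over 40 mm) (distance of beaker from where it was at the start of the episode above 0.04 m).
It fails at once if the spatula is disturbed (moved over 40 mm) (distance of spatula from where it was at the start of the episode above 0.04 m).
It fails at once if a jar or the lid is flung or dropped (faster than 1.5 m/s) (linear speed of any of jar1, jar2, jar3, jar4, lid above 1.5 m/s).
Of jar1, jar2, jar3, jar4 only 3 to 4 are there at a start; the rules pass over those that are not, and their reading is None.
At some moment in a run one of lid, jar1, jar2, jar3, jar4 may be knocked a few centimetres aside while the robot is not near it.
It also fails if it takes over 200 s, if anything falls off the work surface, if the arm or the gripper's body presses on something with over 40 N, if the wrist force passes 120 N, or if a joint passes its speed limit or range.

## Working session

There is one attempt and no reset: what is moved stays moved. The work goes in short steps, Python scripts to look and compute and a tool call to move; the robot and the scene stay as the last step left them, time stands still between calls to the robot, and variables do not carry over. Pictures are saved under pics/ and viewed, about 12 in all and at most 16, crops included, and the job is handed in when it is done.

Besides the shell and the picture viewer there is one more tool, called as name(argument=value, ...) on one line, values as JSON. servo_tool: Moves the arm, as the interface text tells. Its arguments: {"type":"object","properties":{"motion":{"type":"array","items":{"type":"array","items":{"type":"number","minimum":-1,"maximum":1}}},"grip_force":{"type":"number"}},"required":["motion"]}

```bash
mkdir -p pics
cat > h.py <<'E'
import numpy as np, cv2
from plant import arm
from scipy.spatial.transform import Rotation as Ro
def cloud(name):
    im,d=arm.grab_frame(name); c=arm.camera_info(name)
    K=np.array([[c['fx'],0,c['cx']],[0,c['fy'],c['cy']],[0,0,1]]);
    v,u=np.mgrid[:384,:512]
    n=cv2.undistortPoints(np.stack([u,v],-1).reshape(-1,1,2).astype(float),K,np.array(c['dist'])).reshape(384,512,2)
    P=np.concatenate([n*d[...,None],d[...,None]],-1)
    R=np.array(c['R']);t=np.array(c['t'])
    W=(P-t)@R
    W[d==0]=np.nan
    return im,W
def save(im,n): cv2.imwrite('pics/'+n+'.png',cv2.cvtColor(im,cv2.COLOR_RGB2BGR))
def st():
    s=arm.sense(); R=Ro.from_quat(s['orientation']).as_matrix()
    print('t',s['time'],'tcp',np.round(s['tcp_pos'],4),'q',np.round(s['q'],3),'w',s['grip_width'],'F',np.round(s['ft_force'],1)); print(np.round(R,3)); return s,R
E
python3 - <<'E'
from h import *
st(); print(arm.grasp_offset)
ims=[]
for n in('top','side'):
    im,W=cloud(n); ims.append(im); np.save(n+'.npy',W); c=arm.camera_info(n); print(n,-np.array(c['R']).T@c['t'], np.round(c['R'],2).tolist())
    save(im,n+'0')
E
```

```text
t 0.0 tcp [ 0.1962 -0.5133  0.2305] q [-1.409  0.259  1.536  0.     1.348 -0.203] w 0.08532779131586439 F [-0.3 -0.4  0.3]
[[-0.934 -0.     0.357]
 [-0.357  0.002 -0.934]
 [-0.    -1.    -0.002]]
0.0187
top [ 0.30811899 -0.095674    1.83753601] [[0.0, -1.0, -0.02], [-0.99, 0.0, -0.13], [0.13, 0.02, -0.99]]
side [0.22945367 0.98363762 0.97791072] [[-0.96, -0.27, -0.02], [-0.14, 0.56, -0.82], [0.23, -0.78, -0.58]]
```

View pics/top0.png

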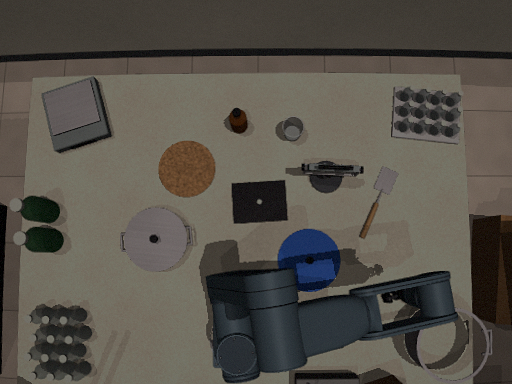

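View pics/side0.png

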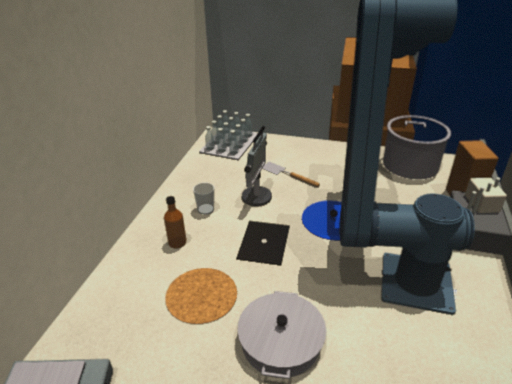

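Top view: pot and steel lid (knob at 154,239), cork rest (187,168), black board with its dot (259,201), lamp (330,172), bottle (238,120), beaker (292,128), spatula (375,200), blue decoy lid (309,260). The side view agrees.

Run:
```python
from h import *
W=np.load('top.npy'); im=cv2.imread('pics/top0.png')[...,::-1].astype(int); hsv=cv2.cvtColor(im.astype(np.uint8),cv2.COLOR_RGB2HSV)
v,u=np.mgrid[:384,:512]
def box(a,b,c,d): return (u>=a)&(u<=b)&(v>=c)&(v<=d)
def circ(m,n):
    pts=W[m]; cen,r=cv2.minEnclosingCircle(pts[:,:2].astype(np.float32)); print(n,m.sum(),'mean',pts.mean(0).round(4),'med z',np.median(pts[:,2]).round(4),'circ',np.round(cen,4),round(r,4),'bb',pts.min(0).round(3),pts.max(0).round(3))
z=W[...,2]
circ(box(120,192,200,275)&(z>.058)&(z<.07),'lid')
circ(box(120,192,200,275)&(z>.085),'knob')
circ(box(155,218,138,198)&(hsv[...,1]>110)&(hsv[...,2]>70)&(z<.012),'rest')
m=box(228,292,175,226)&(im.max(-1)<45)&(z<.015); circ(m,'board')
r=cv2.minAreaRect(W[m][:,:2].astype(np.float32)); print(r, cv2.boxPoints(r).round(4).tolist())
m=box(250,268,193,209)&(im.min(-1)>90); print('dot',W[m].mean(0),m.sum())
circ(box(225,250,105,135)&(z>.03),'bottle'); circ(box(280,306,114,142)&(z>.03),'beaker')
circ(box(300,355,178,196)&(im.max(-1)<70)&(z<.03),'foot')
# foot from side
for n in('top','side'):
    W=np.load(n+'.npy'); 
    lm=(W[...,0]>.35)&(W[...,0]<.7)&(W[...,1]>-.45)&(W[...,1]<-.12)&(W[...,2]>.1)&(W[...,2]<.4)
    P=W[lm]; print(n,lm.sum(),P.min(0),P.max(0))
    for a,b in((.1,.14),(.14,.18),(.18,.22),(.22,.25),(.25,.27),(.27,.275),(.275,.28),(.28,.285),(.285,.29),(.29,.32)):
        Q=P[(P[:,2]>=a)&(P[:,2]<b)]
        if len(Q)>5:
            c,r,an=cv2.minAreaRect(Q[:,:2].astype(np.float32)); print(a,len(Q),Q.mean(0).round(3),np.round(c,3),np.round(r,3),round(an,1))
```

```text
lid 2558 mean [0.3561 0.3069 0.0636] med z 0.0635 circ [0.3611 0.306 ] 0.1293 bb [0.243 0.182 0.058] [0.468 0.432 0.07 ]
knob 55 mean [0.3578 0.3074 0.097 ] med z 0.0971 circ [0.3588 0.3084] 0.0142 bb [0.345 0.295 0.087] [0.37  0.322 0.108]
rest 2343 mean [0.6228 0.2099 0.0036] med z 0.004 circ [0.6234 0.2107] 0.1082 bb [ 0.517  0.105 -0.014] [0.73  0.315 0.012]
board 2029 mean [ 0.4983 -0.0629  0.0055] med z 0.0057 circ [ 0.4987 -0.0622] 0.1196 bb [ 0.421 -0.163 -0.012] [0.578 0.038 0.015]
((0.4989112317562103, -0.06305477023124695), (0.14841671288013458, 0.19815415143966675), 3.413353681564331) [[0.4189000129699707, 0.03139999881386757], [0.43070000410079956, -0.1664000004529953], [0.5788999795913696, -0.1574999988079071], [0.5670999884605408, 0.040300000458955765]]
dot [ 0.49767125 -0.06333882  0.00475739] 13
bottle 339 mean [0.775  0.0099 0.1258] med z 0.1271 circ [0.7854 0.0126] 0.0327 bb [ 0.754 -0.018  0.03 ] [0.817 0.043 0.203]
beaker 266 mean [ 0.764  -0.1851  0.0747] med z 0.0772 circ [ 0.7569 -0.185 ] 0.0407 bb [ 0.717 -0.222  0.03 ] [ 0.797 -0.146  0.11 ]
foot 371 mean [ 
[... 645 characters left out ...]
.108 0.012] 87.4
0.285 73 [ 0.577 -0.307  0.287] [ 0.577 -0.307] [0.108 0.011] 88.0
0.29 12 [ 0.576 -0.298  0.292] [ 0.576 -0.297] [0.082 0.006] 84.7
side 816 [ 0.57036248 -0.40998705  0.10030357] [ 0.6123738  -0.20321532  0.28962212]
0.1 184 [ 0.588 -0.297  0.121] [ 0.588 -0.307] [0.189 0.027] 83.1
0.14 153 [ 0.588 -0.287  0.16 ] [ 0.595 -0.306] [0.193 0.028] 87.1
0.18 181 [ 0.586 -0.27   0.2  ] [ 0.583 -0.306] [0.208 0.025] 82.0
0.22 212 [ 0.582 -0.29   0.239] [ 0.584 -0.309] [0.169 0.023] 86.2
0.25 20 [ 0.583 -0.298  0.26 ] [ 0.582 -0.308] [0.095 0.008] 87.9
0.28 21 [ 0.577 -0.31   0.283] [ 0.58  -0.308] [0.115 0.012] 87.2
0.285 40 [ 0.579 -0.302  0.287] [ 0.579 -0.305] [0.109 0.01 ] 87.5
```

Run:
```python
from h import *
a=cv2.imread('pics/side0.png')[115:215,225:335]; b=cv2.imread('pics/top0.png')[150:200,290:375]
a=cv2.resize(a,None,fx=4,fy=4,interpolation=2); b=cv2.resize(b,(440,260),interpolation=2)
cv2.imwrite('pics/lamp0.png',np.vstack([cv2.convertScaleAbs(a,alpha=1.8),cv2.convertScaleAbs(b,alpha=1.8)])[:,:, :][:660])
cv2.imwrite('pics/lamp0.png',cv2.resize(cv2.imread('pics/lamp0.png'),(400,600)))
s,R=st()
for d in([0,0,.11],[.578-.1962,-.307+.5133,0],):print(R.T@d)
```

```text
t 0.1 tcp [ 0.1961 -0.5133  0.2305] q [-1.409  0.259  1.536  0.     1.348 -0.203] w 0.08563958958031426 F [ 0.2  0.2 -0.2]
[[-0.934 -0.     0.357]
 [-0.357  0.002 -0.934]
 [-0.    -1.    -0.002]]
[-3.74695551e-05 -1.09999851e-01 -1.76864183e-04]
[-4.30272871e-01  2.37464230e-04 -5.65343239e-02]
```

View pics/lamp0.png

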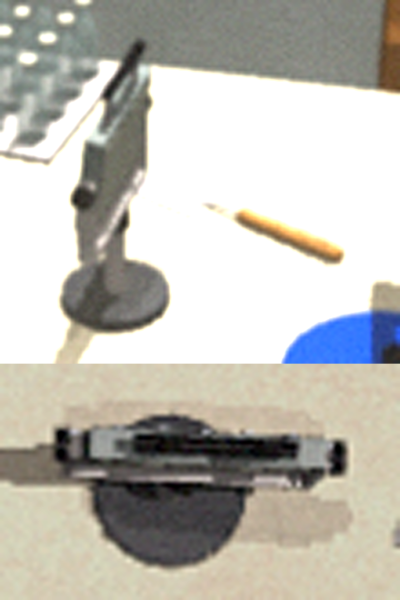

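servo_tool(motion=[[0,-0.55,0,0,0,0,-1],[0,-0.55,0,0,0,0,-1],[-0.54,0,-0.07,0,0,0,-1],[-0.54,0,-0.07,0,0,0,-1],[-0.54,0,-0.07,0,0,0,-1],[-0.54,0,-0.07,0,0,0,-1],[-0.54,0,-0.07,0,0,0,-1],[-0.54,0,-0.07,0,0,0,-1],[-0.54,0,-0.07,0,0,0,-1],[-0.54,0,-0.07,0,0,0,-1],[0,0,0,0,-0.053,0,-1],[0,0,0,0,-0.053,0,-1],[0,0,0,0,-0.053,0,-1],[0,0,0,0,-0.053,0,-1],[0,0,0,0,-0.053,0,-1],[0,0,0,0,-0.053,0,-1],[0,0,0,0,-0.053,0,-1]], grip_force=50)

```text
time: 2.22
tcp_pos: [0.5912, -0.2982, 0.3321]
orientation: [-0.498, 0.509, -0.494, 0.5]
ft_force: [0.2, 0.3, -0.1]
grip_width: 0.0855
```

```bash
cat >> h.py <<'E'
def go(x,y,z,az=None):
    "print shift in tool units (100mm) and turn (fraction of 180deg about tool y) for jaw azimuth az deg"
    s,R=st(); d=R.T@(np.array([x,y,z])-s['tcp_pos'])*10
    print('shift',d.round(3),'dist',np.linalg.norm(d).round(3))
    if az is not None:
        a=np.degrees(np.arctan2(R[1,2],R[0,2])); e=(az-a+90)%180-90
        print('az',round(a,1),'wy total',round(-e/180,4))
E
python3 -c "
from h import *
go(.578,-.307,.30,177.4)"
```

```text
t 2.225 tcp [ 0.5912 -0.2982  0.3321] q [-0.639  0.445  1.027  0.006  1.691 -0.633] w 0.08549020172033728 F [ 0.2  0.3 -0.1]
[[-0.005 -0.013  1.   ]
 [-1.     0.017 -0.005]
 [-0.017 -1.    -0.013]]
shift [ 0.094  0.322 -0.128] dist 0.359
az -0.3 wy total 0.013
```

servo_tool(motion=[[0.09,0,-0.128,0,0.013,0,-1],[0,0.33,0,0,0,0,-1],[0,0.33,0,0,0,0,-1],[0,0,0,0,0,0,1],[0,0,0,0,0,0,1],[0,0,0,0,0,0,1],[0,0,0,0,0,0,1],[0,0,0,0,0,0,1]], grip_force=40)

```text
time: 3.22
tcp_pos: [0.575, -0.3097, 0.2679]
orientation: [-0.481, 0.524, -0.511, 0.482]
ft_force: [0.2, 0.4, -5.1]
grip_width: 0.0103
```

```bash
python3 -c "
from h import *
st()"
```

```text
t 3.225 tcp [ 0.575  -0.3097  0.2679] q [-0.667  0.439  1.186  0.004  1.533 -0.596] w 0.01025671580390792 F [ 0.2  0.4 -5.1]
[[-0.071 -0.011  0.997]
 [-0.997  0.014 -0.071]
 [-0.013 -1.    -0.011]]
```

servo_tool(motion=[[-0.015,0,0,0,0.0526,0,1],[-0.015,0,0,0,0.0526,0,1],[-0.015,0,0,0,0.0526,0,1],[-0.015,0,0,0,0.0526,0,1],[-0.015,0,0,0,0.0526,0,1],[-0.015,0,0,0,0.0526,0,1],[-0.015,0,0,0,0.0526,0,1],[0,0,0,0,0,0,1]])

```text
time: 4.22
tcp_pos: [0.5851, -0.2948, 0.2679]
orientation: [-0.111, 0.706, -0.691, 0.11]
ft_force: [0.2, -0.2, -2.2]
grip_width: 0.0104
```

```bash
cat >> h.py <<'E'
def lamp():
    ims={}
    for n in('side','top'):
        im,W=cloud(n); ims[n]=im; P=W.reshape(-1,3); C=np.array([.586,-.307,.19])
        m=(np.linalg.norm(P-C,axis=1)<.085)&(P[:,2]>.13); Q=P[m]
        # plane fit (RANSAC)
        best=None; rg=np.random.default_rng(0)
        for i in range(400):
            a,b,c=Q[rg.integers(0,len(Q),3)]; nn=np.cross(b-a,c-a); l=np.linalg.norm(nn)
            if l<1e-5: continue
            nn/=l; k=abs((Q-a)@nn)<.003
            if best is None or k.sum()>best.sum(): best=k
        q=Q[best]; c=q.mean(0); nn=np.linalg.svd(q-c)[2][2]
        if nn@(np.array([.499,-.063,.006])-C)<0: nn=-nn
        print(n,len(Q),len(q),'centroid',c.round(3),'n',nn.round(3),'az',np.degrees(np.arctan2(nn[1],nn[0])).round(1),'tilt',-np.arcsin(nn[2]).round(3),'off',((c-C)@nn).round(4),'rgb',im.reshape(-1,3)[m][best].mean(0).round())
        B=P[(np.linalg.norm(P-C,axis=1)<.13)&(np.linalg.norm(P-C,axis=1)>.075)&(P[:,2]>.24)]
    return ims
E
python3 -c "
from h import *
st(); i=lamp(); save(np.vstack([i['side'][100:240,180:400],i['top'][130:230,230:450]]),'l1')"
```

```text
t 4.225 tcp [ 0.5851 -0.2948  0.2679] q [-0.645  0.442  1.182  0.015  1.534  0.612] w 0.010445119902763183 F [ 0.2 -0.2 -2.2]
[[-0.951 -0.004  0.308]
 [-0.309  0.022 -0.951]
 [-0.003 -1.    -0.022]]
side 1102 733 centroid [ 0.585 -0.301  0.192] n [-0.311  0.936 -0.165] az 108.4 tilt 0.166 off 0.0053 rgb [71. 70. 62.]
top 85 48 centroid [ 0.557 -0.309  0.244] n [ 0.018 -0.095 -0.995] az -79.4 tilt 1.474 off -0.0539 rgb [55. 56. 55.]
```

View pics/l1.png

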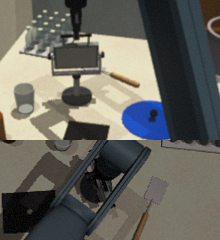

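servo_tool(motion=[[0,0.02,-0.094,0,-0.005,0,1],[0,0.032,-0.096,0,-0.005,0,1],[0,0.039,-0.084,0,0,0,1],[0,0.052,-0.087,0,0,0,1],[0,0.055,-0.074,0,0,0,1],[0,0.068,-0.074,0,0,0,1],[0,0,0,0,0,0,1]])

```text
time: 5.2
tcp_pos: [0.568, -0.2493, 0.2453]
orientation: [-0.122, 0.699, -0.693, 0.127]
ft_force: [1.8, -0.6, -1.8]
grip_width: 0.01
```

```bash
python3 -c "
from h import *
st(); i=lamp(); save(cv2.resize(i['side'][110:230,200:320],None,fx=5,fy=5),'l2')"
```

```text
t 5.2 tcp [ 0.568  -0.2493  0.2453] q [-0.599  0.377  1.334  0.01   1.432  0.617] w 0.009976925834944344 F [ 1.8 -0.6 -1.8]
[[-0.938  0.004  0.347]
 [-0.347  0.009 -0.938]
 [-0.007 -1.    -0.007]]
side 462 343 centroid [ 0.584 -0.297  0.191] n [-0.25   0.676 -0.693] az 110.3 tilt 0.765 off 0.0065 rgb [72. 71. 64.]
top 250 170 centroid [ 0.542 -0.337  0.196] n [-0.235  0.664 -0.71 ] az 109.5 tilt 0.789 off -0.0136 rgb [54. 55. 53.]
```

View pics/l2.png

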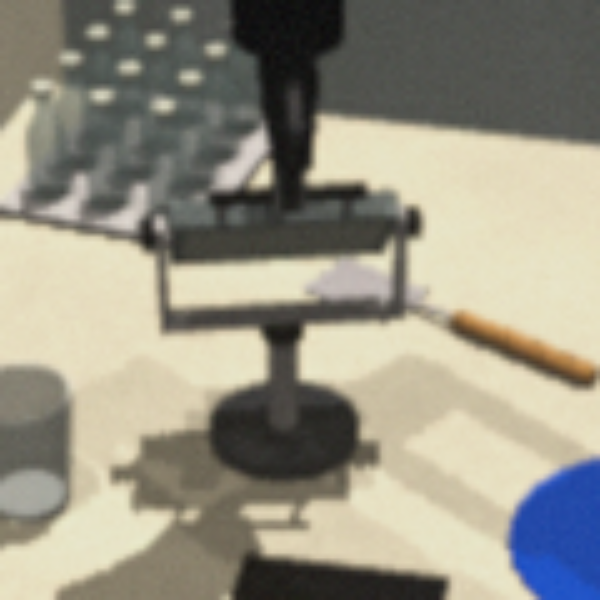

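The head tilts past 0.6 this way, so the front is indeed facing the board (the face is grey in shadow). Back off to about 0.61.

servo_tool(motion=[[0,-0.046,0.059,0,0,0,1],[0,-0.05,0.059,0,0,0,1],[0,0,0,0,0,0,1]])

```text
time: 5.68
tcp_pos: [0.5707, -0.2575, 0.2533]
orientation: [-0.125, 0.703, -0.689, 0.125]
ft_force: [-0.0, 1.1, 0.7]
grip_width: 0.0103
```

```bash
python3 -c "
from h import *
st(); lamp()"
```

```text
t 5.675 tcp [ 0.5707 -0.2575  0.2533] q [-0.61   0.391  1.294  0.014  1.469  0.605] w 0.010323218301553267 F [-0.   1.1  0.7]
[[-0.938 -0.003  0.348]
 [-0.348  0.018 -0.937]
 [-0.004 -1.    -0.018]]
side 636 469 centroid [ 0.584 -0.3    0.19 ] n [-0.275  0.748 -0.604] az 110.2 tilt 0.648 off 0.0062 rgb [70. 69. 61.]
top 201 128 centroid [ 0.544 -0.334  0.198] n [-0.27   0.739 -0.618] az 110.0 tilt 0.666 off -0.0137 rgb [52. 52. 51.]
```

servo_tool(motion=[[0,-0.032,0.045,0,0,0,1],[0,0,0,0,0,0,1],[0,0,0,0,0,0,0.3],[0,0,0,0,0,0,0.3],[0,0,0,0,0,0,0.3],[0,-0.4,0,0,0,0,0.3],[0,-0.4,0,0,0,0,0],[-0.5,0,0,0,0,0,-1],[0,0,0,0,0,0,-1]])

```text
time: 6.9
tcp_pos: [0.6201, -0.2482, 0.3393]
orientation: [-0.123, 0.701, -0.691, 0.125]
ft_force: [0.0, 0.3, -1.2]
grip_width: 0.0769
```

```bash
python3 -c "
from h import *
go(.5,0.2,.335,); lamp()
W=np.load('top.npy');
"
```

```text
t 6.9 tcp [ 0.6201 -0.2482  0.3393] q [-0.553  0.447  1.007  0.011  1.696  0.666] w 0.07686337821859134 F [ 0.   0.3 -1.2]
[[-0.938 -0.001  0.345]
 [-0.345  0.014 -0.938]
 [-0.004 -1.    -0.013]]
shift [-0.42   0.107 -4.62 ] dist 4.64
side 711 518 centroid [ 0.585 -0.3    0.189] n [-0.282  0.775 -0.566] az 110.0 tilt 0.602 off 0.0061 rgb [70. 70. 61.]
top 551 368 centroid [ 0.571 -0.322  0.201] n [-0.279  0.767 -0.578] az 110.0 tilt 0.616 off -0.0136 rgb [53. 54. 52.]
```

servo_tool(motion=[[0.045,0,-0.5,0,0,0,-1],[0.045,0,-0.5,0,0,0,-1],[0.045,0.14,-0.5,0,0,0,-1],[0.045,0.14,-0.5,0,0,0,-1],[0.045,0.14,-0.5,0,0,0,-1],[0.045,0.14,-0.5,0,0,0,-1],[0.045,0.14,-0.5,0,0,0,-1],[0.045,0.14,-0.5,0,0,0,-1],[0.045,0.14,-0.5,0,0,0,-1],[0.045,0.14,-0.5,0,0,0,-1]])

```text
time: 8.25
tcp_pos: [0.3935, 0.2096, 0.2296]
orientation: [-0.116, 0.7, -0.694, 0.119]
ft_force: [1.0, 0.7, -0.2]
grip_width: 0.0853
```

```bash
cat >> h.py <<'E'
def knob():
    for n in('top','side'):
        im,W=cloud(n); x,y,z=W[...,0],W[...,1],W[...,2]
        m=(np.hypot(x-.36,y-.306)<.05)&(z>.075)&(z<.105)&(im.max(-1)<70)
        m2=(np.hypot(x-.36,y-.306)<.16)&(z>.058)&(z<.068)
        print(n,m.sum(),W[m].mean(0).round(4) if m.any() else '', 'lid',m2.sum(),W[m2].min(0).round(3),W[m2].max(0).round(3))
        save(im,n+'k')
E
python3 -c "
from h import *
knob(); go(.358,.307,.068)
"
```

```text
top 50 [0.3566 0.3072 0.0959] lid 776 [0.243 0.179 0.058] [0.443 0.437 0.068]
side 100 [0.3568 0.3105 0.0936] lid 5046 [0.243 0.19  0.058] [0.472 0.423 0.068]
t 8.35 tcp [0.3908 0.2116 0.2285] q [0.237 0.066 1.776 0.01  1.299 1.464] w 0.08517464852591133 F [ 0.  -0.3 -0. ]
[[-0.943 -0.002  0.334]
 [-0.334  0.009 -0.943]
 [-0.001 -1.    -0.009]]
shift [-0.008  1.614 -0.993] dist 1.895
```

servo_tool(motion=[[0,0,-0.5,0,0,0,-1],[0,0,-0.49,0,0,0,-1],[0,0.5,0,0,0,0,-1],[0,0.4,0,0,0,0,-1],[0,0,0,0,0,0,-1]])

```text
time: 8.98
tcp_pos: [0.359, 0.3042, 0.1398]
orientation: [-0.117, 0.7, -0.694, 0.122]
ft_force: [-0.3, 0.1, 0.0]
grip_width: 0.085
```

```bash
python3 -c "
from h import *
go(.3575,.3075,.068)
"
```

```text
t 8.975 tcp [0.359  0.3042 0.1398] q [0.461 0.198 1.858 0.006 1.077 1.69 ] w 0.08500587124154406 F [-0.3  0.1  0. ]
[[-0.943  0.006  0.332]
 [-0.332  0.009 -0.943]
 [-0.008 -1.    -0.006]]
shift [ 0.009  0.718 -0.031] dist 0.719
```

servo_tool(motion=[[0.009,0.36,-0.031,0,0,0,-1],[0,0.33,0,0,0,0,-1],[0,0.02,0,0,0,0,-1],[0,0,0,0,0,0,1],[0,0,0,0,0,0,1],[0,0,0,0,0,0,1],[0,0,0,0,0,0,1],[0,0,0,0,0,0,1]], grip_force=60)

```text
time: 9.98
tcp_pos: [0.3664, 0.3078, 0.0788]
orientation: [-0.109, 0.701, -0.693, 0.127]
ft_force: [0.6, 0.1, -2.4]
grip_width: 0.0257
```

```bash
python3 -c "
from h import *
st()
"
```

```text
t 9.975 tcp [0.3664 0.3078 0.0788] q [0.462 0.283 1.926 0.005 0.906 1.695] w 0.02567325790940664 F [ 0.6  0.1 -2.4]
[[-0.944  0.022  0.329]
 [-0.328  0.016 -0.944]
 [-0.026 -1.    -0.007]]
```

servo_tool(motion=[[0,0,0,0,0,0,0],[0,0,0,0,0,0,0],[0,0,0,0.0025,0,-0.008,0]])

```text
time: 10.35
tcp_pos: [0.366, 0.3076, 0.0789]
orientation: [0.118, -0.697, 0.697, -0.118]
ft_force: [0.3, -0.1, -0.1]
grip_width: 0.0428
```

```bash
sed -i "s|    print('shift'|    w=R.T@np.cross(R[:,1],[0,0,-1])/np.pi; print('level wx,wz',w[[0,2]].round(4))\n    print('shift'|" h.py; python3 -c "
from h import *
go(.3575,.3075,.068)
"
```

```text
t 10.35 tcp [0.366  0.3076 0.0789] q [ 4.660e-01  2.970e-01  1.903e+00 -1.000e-03  9.410e-01  1.702e+00] w 0.042788421719137874 F [ 0.3 -0.1 -0.1]
[[-0.944  0.     0.329]
 [-0.329 -0.001 -0.944]
 [ 0.    -1.     0.001]]
level wx,wz [-0.0003  0.    ]
shift [ 0.081  0.109 -0.027] dist 0.138
```

servo_tool(motion=[[0.081,0,-0.02,0,0,0,0],[0,0.1,0,0,0,0,0],[0,0,0,0,0,0,0]])

```text
time: 10.72
tcp_pos: [0.3573, 0.307, 0.068]
orientation: [0.118, -0.697, 0.698, -0.118]
ft_force: [-0.2, -0.3, 0.2]
grip_width: 0.0425
```

```bash
python3 -c "
from h import *
go(.3575,.3075,.068)
"
```

```text
t 10.725 tcp [0.3573 0.307  0.068 ] q [ 4.730e-01  3.030e-01  1.930e+00 -1.000e-03  9.090e-01  1.709e+00] w 0.04250163495209082 F [-0.2 -0.3  0.2]
[[-0.944 -0.001  0.329]
 [-0.329 -0.001 -0.944]
 [ 0.001 -1.     0.001]]
level wx,wz [-0.0003  0.0003]
shift [-0.003  0.    -0.004] dist 0.005
```

Accurate now. Grip and lift.

servo_tool(motion=[[0,0,0,0,0,0,1],[0,0,0,0,0,0,1],[0,0,0,0,0,0,1],[0,0,0,0,0,0,1],[0,-0.1,0,0,0,0,1],[0,-0.3,0,0,0,0,1],[0,-0.3,0,0,0,0,1],[0,0,0,0,0,0,1]])

```text
time: 11.72
tcp_pos: [0.3568, 0.3066, 0.1403]
orientation: [0.119, -0.696, 0.698, -0.117]
ft_force: [-0.1, -0.2, -2.8]
grip_width: 0.0263
```

```bash
python3 -c "
from h import *
go(.6228,.2105,.135)
im,W=cloud('side'); save(cv2.resize(im[200:384,130:400],None,fx=2.5,fy=2.5),'lift')
"
```

```text
t 11.725 tcp [0.3568 0.3066 0.1403] q [ 4.730e-01  2.050e-01  1.847e+00 -1.000e-03  1.093e+00  1.709e+00] w 0.026267192618355476 F [-0.1 -0.2 -2.8]
[[-0.944 -0.003  0.329]
 [-0.329 -0.002 -0.944]
 [ 0.003 -1.     0.001]]
level wx,wz [-0.0005  0.001 ]
shift [-2.197  0.048  1.783] dist 2.829
```

View pics/lift.png

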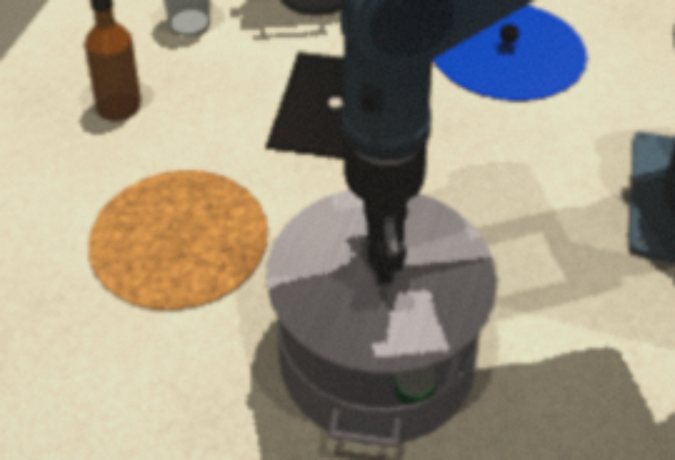

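The lid is lifted flat and a jar is visible in the pot. Carry it to the rest.

servo_tool(motion=[[-0.2,0,0.16,0,0,0,1],[-0.27,0,0.22,0,0,0,1],[-0.27,0,0.22,0,0,0,1],[-0.27,0,0.22,0,0,0,1],[-0.27,0,0.22,0,0,0,1],[-0.27,0,0.22,0,0,0,1],[-0.27,0,0.22,0,0,0,1],[-0.2,0,0.16,0,0,0,1],[-0.15,0,0.12,0,0,0,1],[0,0,0,0,0,0,1]])

```text
time: 13.02
tcp_pos: [0.6161, 0.2051, 0.116]
orientation: [0.131, -0.695, 0.699, -0.106]
ft_force: [-1.4, -0.5, -1.8]
grip_width: 0.0263
```

```bash
python3 -c "
from h import *
go(.6228,.2105,.012)
"
```

```text
t 13.025 tcp [0.6161 0.2051 0.116 ] q [ 0.153  0.544  1.394 -0.005  1.239  1.39 ] w 0.02630797937560233 F [-1.4 -0.5 -1.8]
[[-0.944 -0.034  0.329]
 [-0.329 -0.01  -0.944]
 [ 0.036 -0.999 -0.001]]
level wx,wz [0.0005 0.0113]
shift [-0.118  1.037 -0.027] dist 1.044
```

servo_tool(motion=[[-0.1,0,-0.03,0,0,0.011,1],[0,0.25,0,0,0,0,1],[0,0.25,0,0,0,0,1],[0,0.2,0,0,0,0,1],[0,0.1,0,0,0,0,1],[0,0,0,0,0,0,1]])

```text
time: 13.78
tcp_pos: [0.6151, 0.2133, 0.027]
orientation: [-0.124, 0.698, -0.696, 0.114]
ft_force: [-0.2, -0.1, -2.1]
grip_width: 0.0264
```

```bash
python3 -c "
from h import *
go(.6228,.2105,.012)
"
```

```text
t 13.775 tcp [0.6151 0.2133 0.027 ] q [0.161 0.628 1.49  0.003 1.038 1.393] w 0.02637378569279248 F [-0.2 -0.1 -2.1]
[[-0.944 -0.015  0.331]
 [-0.331  0.001 -0.944]
 [ 0.014 -1.    -0.005]]
level wx,wz [0.0017 0.0043]
shift [-0.066  0.149  0.053] dist 0.171
```

servo_tool(motion=[[-0.066,0,0.05,0.0017,0,0.0043,1],[0,0.1,0,0,0,0,1],[0,0.04,0,0,0,0,1],[0,0.01,0,0,0,0,1],[0,0,0,0,0,0,1]])

```text
time: 14.4
tcp_pos: [0.625, 0.2109, 0.0133]
orientation: [0.117, -0.697, 0.697, -0.12]
ft_force: [-0.0, 0.2, -2.8]
grip_width: 0.026
```

```bash
python3 -c "
from h import *
go(.6228,.2105,.012)
"
```

```text
t 14.4 tcp [0.625  0.2109 0.0133] q [ 0.157  0.648  1.493 -0.     0.996  1.39 ] w 0.026018042835193666 F [-0.   0.2 -2.8]
[[-0.944  0.005  0.331]
 [-0.331  0.001 -0.944]
 [-0.005 -1.     0.001]]
level wx,wz [-0.0004 -0.0015]
shift [ 0.022  0.013 -0.004] dist 0.026
```

servo_tool(motion=[[0,0.015,0,0,0,0,1],[0,0.008,0,0,0,0,1],[0,0,0,0,0,0,0],[0,0,0,0,0,0,0],[0,0,0,0,0,0,0],[0,0,0,0,0,0,-1],[0,-0.3,0,0,0,0,-1],[0,-0.5,0,0,0,0,-1],[0,-0.5,0,0,0,0,-1],[0,-0.5,0,0,0,0,-1],[0,0,0.5,0,0,0,-1],[0,0,0.5,0,0,0,-1],[0,0,0.5,0,0,0,-1],[0,0,0.5,0,0,0,-1]])

```text
time: 16.15
tcp_pos: [0.6924, 0.0223, 0.1994]
orientation: [0.118, -0.696, 0.697, -0.125]
ft_force: [-0.7, 0.3, -0.7]
grip_width: 0.0856
```

Run:
```python
from h import *
st()
im,W=cloud('top'); save(im,'top2'); np.save('top2.npy',W); im2,W2=cloud('side'); 
x,y,z=[W[...,i] for i in range(3)]
m=(np.hypot(x-.623,y-.21)<.13)&(z<.012)&(abs(im.max(-1).astype(int)-im.min(-1))<35); c,r=cv2.minEnclosingCircle(W[m][:,:2].astype(np.float32)); print('lid',W[m].mean(0),c,r)
m=(np.hypot(x-.36,y-.307)<.09)&(z>.025)&(z<.045)
n,l,s,c=cv2.connectedComponentsWithStats(m.astype(np.uint8))
for i in range(1,n):
    if s[i,4]>15:
        k=l==i; print(s[i,4],c[i].round(),W[k].mean(0).round(4),cv2.minEnclosingCircle(W[k][:,:2].astype(np.float32)),im[k].mean(0).round())
v=cv2.resize(im[150:290,100:290],(760,560)); save(v,'top2c')
```

```text
t 16.15 tcp [0.6924 0.0223 0.1994] q [-0.13   0.53   1.206  0.003  1.397  1.095] w 0.08558360257151795 F [-0.7  0.3 -0.7]
[[-0.941  0.01   0.338]
 [-0.338  0.001 -0.941]
 [-0.01  -1.     0.002]]
lid [0.63403875 0.24083302 0.00440159] (0.6230424046516418, 0.21008583903312683) 0.1299266368150711
91 [165. 228.] [0.3991 0.2762 0.0366] ((0.3995601534843445, 0.27761906385421753), 0.021253367885947227) [73. 71. 65.]
```

View pics/top2c.png

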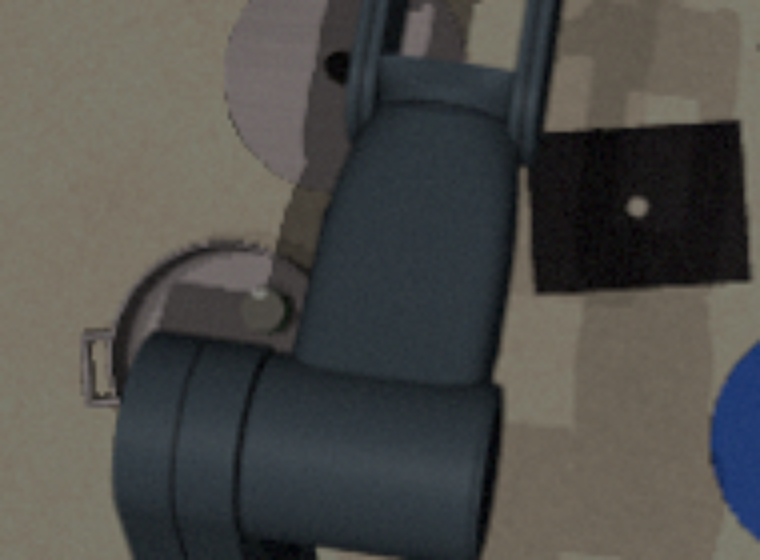

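servo_tool(motion=[[0.5,0,0.05,0,0,0,-1],[0.5,0,0.05,0,0,0,-1],[0.5,0,0.05,0,0,0,-1],[0.5,0,0.05,0,0,0,-1],[0.5,0,0.05,0,0,0,-1],[0.5,0,0.05,0,0,0,-1],[0.2,0,0.2,0,0,0,-1]])

```text
time: 17.12
tcp_pos: [0.3999, -0.1364, 0.1934]
orientation: [0.117, -0.696, 0.698, -0.124]
ft_force: [0.2, -0.6, -0.8]
grip_width: 0.0858
```

```bash
cat >> h.py <<'E'
def jars():
    out=[]
    for n in('top','side'):
        im,W=cloud(n); out.append(im); x,y,z=[W[...,i] for i in range(3)]
        m=(np.hypot(x-.358,y-.307)<.09)&(z>.027)&(z<.047)
        k,l,s,c=cv2.connectedComponentsWithStats(m.astype(np.uint8))
        for i in range(1,k):
            if s[i,4]>20:
                q=l==i; r=cv2.minEnclosingCircle(W[q][:,:2].astype(np.float32)); print(n,s[i,4],c[i].round(),W[q].mean(0).round(4),np.round(r[0],4),round(r[1],4),im[q].mean(0).round())
        m=(abs(x-.498)<.1)&(abs(y+.063)<.12)&(z>.03)&(z<.048)
        k,l,s,c=cv2.connectedComponentsWithStats(m.astype(np.uint8))
        for i in range(1,k):
            if s[i,4]>20: q=l==i; print('board',n,s[i,4],W[q].mean(0).round(4),cv2.minEnclosingCircle(W[q][:,:2].astype(np.float32)))
        m=(np.hypot(x-.625,y-.21)<.13)&(z>.02)&(z<.055); print('knob',n,m.sum(),W[m].mean(0).round(4) if m.any() else '')
    return out
E
python3 - <<'E'
from h import *
st(); a,b=jars()
a=cv2.resize(a[150:290,110:290],(720,560)); save(np.hstack([cv2.resize(a,(400,400)),cv2.resize(b[270:384,200:360],(400,400))]),'jars1')
E
```

```text
t 17.125 tcp [ 0.3999 -0.1364  0.1934] q [-0.599  0.052  1.883  0.006  1.199  0.628] w 0.08576583850190067 F [ 0.2 -0.6 -0.8]
[[-0.942  0.01   0.335]
 [-0.335 -0.    -0.942]
 [-0.009 -1.     0.004]]
top 89 [165. 227.] [0.3998 0.2771 0.0357] [0.3984 0.2774] 0.0209 [111. 111. 106.]
top 102 [167. 247.] [0.3286 0.268  0.0368] [0.3297 0.268 ] 0.021 [108. 107. 103.]
top 93 [147. 251.] [0.3121 0.3435 0.0372] [0.312 0.345] 0.0205 [111. 111. 106.]
knob top 60 [0.6223 0.2104 0.036 ]
side 177 [268. 322.] [0.3999 0.2797 0.0351] [0.4008 0.2787] 0.0217 [200. 199. 180.]
side 176 [295. 324.] [0.3277 0.2704 0.035 ] [0.329  0.2685] 0.022 [199. 198. 179.]
side 209 [296. 349.] [0.3109 0.3455 0.0364] [0.3122 0.3428] 0.0217 [206. 205. 187.]
knob side 82 [0.6243 0.2145 0.0375]
```

View pics/jars1.png

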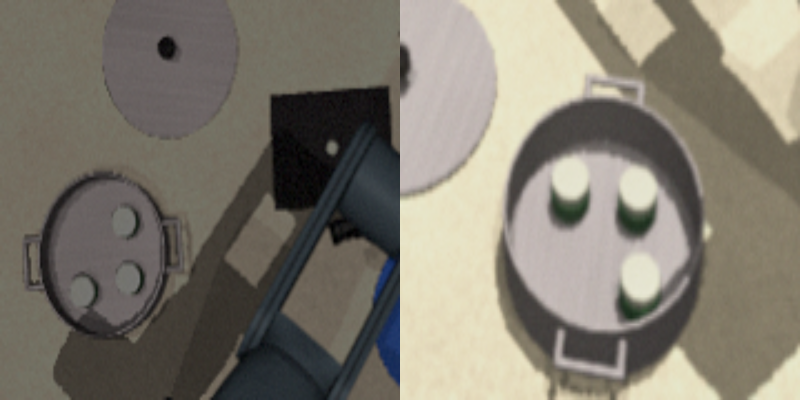

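Three jars in the pot, at about (.400,.278), (.329,.269) and (.312,.344), and the lid lies on the cork. Now fetch the first jar.

servo_tool(motion=[[-0.173,0,-0.49,0,0,0,-1],[-0.173,0,-0.49,0,0,0,-1],[-0.173,0,-0.49,0,0,0,-1],[-0.173,0,-0.49,0,0,0,-1],[-0.173,0,-0.49,0,0,0,-1],[-0.173,0,-0.49,0,0,0,-1],[-0.173,0,-0.49,0,0,0,-0.5],[-0.173,0,-0.49,0,0,0,-0.5],[0,0,0,0,0.051,0,-0.5],[0,0,0,0,0.051,0,-0.5],[0,0,0,0,0.051,0,-0.5],[0,0,0,0,0.051,0,-0.5],[0,0,0,0,0.051,0,-0.5],[0,0,0,0,0.051,0,-0.5],[0,0,0,0,0,0,-0.5]])

```text
time: 19.1
tcp_pos: [0.3998, 0.3072, 0.1936]
orientation: [0.229, 0.674, -0.667, -0.22]
ft_force: [0.2, -0.2, -0.1]
grip_width: 0.0644
```

```bash
python3 -c "
from h import *
go(.3995,.278,.1,55)
"
```

```text
t 19.1 tcp [0.3998 0.3072 0.1936] q [ 4.350e-01  1.970e-01  1.712e+00 -1.000e-03  1.216e+00  2.653e+00] w 0.06441622980157574 F [ 0.2 -0.2 -0.1]
[[-0.798  0.015 -0.602]
 [ 0.602  0.006 -0.798]
 [-0.009 -1.    -0.014]]
level wx,wz [ 0.0044 -0.0028]
shift [-0.165  0.934  0.248] dist 0.981
az -127.0 wy total -0.0114
```

servo_tool(motion=[[-0.165,0.2,0.248,0.004,-0.011,-0.003,-0.5],[0,0.4,0,0,0,0,-0.5],[0,0.4,0,0,0,0,-0.5],[0,0,0,0,0,0,-0.5]])

```text
time: 19.6
tcp_pos: [0.3986, 0.2801, 0.0923]
orientation: [0.208, 0.678, -0.675, -0.206]
ft_force: [-0.7, 0.2, 1.3]
grip_width: 0.0638
```

```bash
python3 -c "
from h import *
go(.3995,.278,.007,55)
"
```

```text
t 19.6 tcp [0.3986 0.2801 0.0923] q [3.820e-01 2.900e-01 1.872e+00 2.000e-03 9.760e-01 2.545e+00] w 0.06384981743093639 F [-0.7  0.2  1.3]
[[-0.829  0.003 -0.56 ]
 [ 0.56   0.003 -0.829]
 [-0.001 -1.    -0.004]]
level wx,wz [ 0.0014 -0.0002]
shift [-0.019  0.853  0.017] dist 0.853
az -124.1 wy total 0.0053
```

servo_tool(motion=[[-0.019,0.2,0.015,0.001,0.005,0,-0.5],[0,0.22,0,0,0,0,-0.5],[0,0.2,0,0,0,0,-0.5],[0,0.1,0,0,0,0,-0.5],[0,0.05,0,0,0,0,-0.5],[0,0,0,0,0,0,-0.5]], grip_force=30)

```text
time: 20.35
tcp_pos: [0.4059, 0.2831, 0.0216]
orientation: [0.213, 0.679, -0.672, -0.205]
ft_force: [-1.0, 0.0, 0.4]
grip_width: 0.064
```

```bash
python3 -c "
from h import *
go(.3995,.278,.007,55)
"
```

```text
t 20.35 tcp [0.4059 0.2831 0.0216] q [3.820e-01 4.040e-01 1.928e+00 1.000e-03 7.950e-01 2.551e+00] w 0.06403072565205097 F [-1.   0.   0.4]
[[-0.826  0.014 -0.564]
 [ 0.564  0.007 -0.826]
 [-0.008 -1.    -0.013]]
level wx,wz [ 0.0042 -0.0024]
shift [0.025 0.145 0.08 ] dist 0.167
az -124.3 wy total 0.0038
```

servo_tool(motion=[[0.025,0,0.08,0.004,0.004,-0.002,-0.5],[0,0.08,0,0,0,0,-0.5],[0.01,0.05,0.01,0,0,0,-0.5],[0,0,0,0,0,0,-0.5]])

```text
time: 20.85
tcp_pos: [0.3981, 0.2775, 0.009]
orientation: [0.214, 0.675, -0.674, -0.212]
ft_force: [0.3, -0.7, 0.3]
grip_width: 0.064
```

```bash
python3 -c "
from h import *
go(.3995,.278,.007,55)
"
```

```text
t 20.85 tcp [0.3981 0.2775 0.009 ] q [ 3.790e-01  4.190e-01  1.949e+00 -1.000e-03  7.710e-01  2.563e+00] w 0.06396937632862457 F [ 0.3 -0.7  0.3]
[[-0.818  0.002 -0.575]
 [ 0.575  0.    -0.818]
 [-0.002 -1.    -0.001]]
level wx,wz [ 0.0005 -0.0006]
shift [-0.008  0.02  -0.012] dist 0.025
az -125.1 wy total -0.0004
```

servo_tool(motion=[[0,0.015,0,0,0,0,0.6],[0,0,0,0,0,0,0.6],[0,0,0,0,0,0,0.6],[0,0,0,0,0,0,0.6],[0,-0.1,0,0,0,0,0.6],[0,-0.4,0,0,0,0,0.6],[0,-0.4,0,0,0,0,0.6],[0,-0.3,0,0,0,0,0.6],[0,0,0,0,0,0,0.6]])

```text
time: 21.98
tcp_pos: [0.3978, 0.2775, 0.1328]
orientation: [0.214, 0.675, -0.674, -0.212]
ft_force: [-0.1, 0.5, -1.7]
grip_width: 0.0405
```

```bash
python3 -c "
from h import *
go(.536,-.101,.135,55)
"
```

```text
t 21.975 tcp [0.3978 0.2775 0.1328] q [ 3.790e-01  2.350e-01  1.828e+00 -1.000e-03  1.076e+00  2.563e+00] w 0.0405399301716477 F [-0.1  0.5 -1.7]
[[-0.818  0.003 -0.575]
 [ 0.575  0.    -0.818]
 [-0.002 -1.    -0.002]]
level wx,wz [ 0.0005 -0.0006]
shift [-3.306 -0.019  2.303] dist 4.029
az -125.1 wy total -0.0004
```

servo_tool(motion=[[-0.3,0,0.21,0,0,0,0.6],[-0.4,0,0.28,0,0,0,0.6],[-0.4,0,0.28,0,0,0,0.6],[-0.4,0,0.28,0,0,0,0.6],[-0.4,0,0.28,0,0,0,0.6],[-0.4,0,0.28,0,0,0,0.6],[-0.4,0,0.28,0,0,0,0.6],[-0.3,0,0.2,0,0,0,0.6],[-0.15,0,0.1,0,0,0,0.6],[0,0,0,0,0,0,0.6]])

```text
time: 23.22
tcp_pos: [0.5281, -0.092, 0.1243]
orientation: [0.209, 0.675, -0.674, -0.216]
ft_force: [0.2, -0.0, 0.0]
grip_width: 0.0407
```

```bash
python3 -c "
from h import *
go(.536,-.101,.010,55)
"
```

```text
t 23.225 tcp [ 0.5281 -0.092   0.1243] q [-3.810e-01  3.360e-01  1.708e+00  1.000e-03  1.108e+00  1.799e+00] w 0.040708969883795444 F [ 0.2 -0.   0. ]
[[-0.82  -0.009 -0.573]
 [ 0.573  0.004 -0.82 ]
 [ 0.01  -1.     0.002]]
level wx,wz [-0.0006  0.0032]
shift [-0.128  1.142  0.026] dist 1.149
az -125.0 wy total 0.0003
```

servo_tool(motion=[[-0.12,0.2,0.02,0,0,0.003,0.6],[0,0.3,0,0,0,0,0.6],[0,0.3,0,0,0,0,0.6],[0,0.15,0,0,0,0,0.6],[0,0.08,0,0,0,0,0.6],[0,0,0,0,0,0,0.6]])

```text
time: 23.98
tcp_pos: [0.5342, -0.0922, 0.0188]
orientation: [0.209, 0.675, -0.675, -0.212]
ft_force: [-0.3, -1.1, -0.9]
grip_width: 0.041
```

```bash
python3 -c "
from h import *
go(.536,-.101,.009,55)
"
```

```text
t 23.975 tcp [ 0.5342 -0.0922  0.0188] q [-3.770e-01  4.810e-01  1.797e+00  1.000e-03  8.670e-01  1.797e+00] w 0.0409946130515569 F [-0.3 -1.1 -0.9]
[[-0.823 -0.003 -0.568]
 [ 0.568  0.002 -0.823]
 [ 0.004 -1.     0.   ]]
level wx,wz [-0.0001  0.0012]
shift [-0.065  0.097  0.062] dist 0.132
az -124.6 wy total 0.0022
```

servo_tool(motion=[[-0.06,0.03,0.06,0,0,0.001,0.6],[0,0.05,0,0,0,0,0.6],[0,0.015,0,0,0,0,0.6],[0,0,0,0,0,0,0.6]])

```text
time: 24.48
tcp_pos: [0.5376, -0.1021, 0.0109]
orientation: [-0.212, -0.675, 0.675, 0.209]
ft_force: [-0.1, -0.4, -0.9]
grip_width: 0.0408
```

```bash
python3 -c "
from h import *
go(.536,-.101,.0085,55)
"
```

```text
t 24.475 tcp [ 0.5376 -0.1021  0.0109] q [-0.391  0.496  1.796 -0.     0.845  1.784] w 0.040753635662098976 F [-0.1 -0.4 -0.9]
[[-0.823  0.004 -0.568]
 [ 0.568 -0.002 -0.823]
 [-0.004 -1.    -0.001]]
level wx,wz [ 0.0002 -0.0013]
shift [0.02  0.024 0.001] dist 0.031
az -124.6 wy total 0.0021
```

Release and retreat, then head back toward jar C (.312,.344).

servo_tool(motion=[[0,0.02,0,0,0,0,0.6],[0,0.008,0,0,0,0,0.6],[0,0,0,0,0,0,-0.3],[0,0,0,0,0,0,-0.5],[0,0,0,0,0,0,-0.5],[0,-0.3,0,0,0,0,-0.5],[0,-0.5,0,0,0,0,-0.5],[0,-0.4,0,0,0,0,-0.5],[0.4,0,-0.28,0,0,0,-0.5],[0.45,0,-0.25,0,0,0,-0.5],[0.45,0,-0.25,0,0,0,-0.5],[0.45,0,-0.25,0,0,0,-0.5],[0.45,0,-0.25,0,0,0,-0.5],[0.45,0,-0.25,0,0,0,-0.5]])

```text
time: 26.22
tcp_pos: [0.4064, 0.1791, 0.1321]
orientation: [0.217, 0.675, -0.674, -0.209]
ft_force: [0.8, 0.7, 0.2]
grip_width: 0.064
```

```bash
python3 -c "
from h import *
jars()
go(.312,.344,.10,52)
"
```

```text
top 98 [167. 247.] [0.3291 0.2676 0.0371] [0.3304 0.2682] 0.0216 [75. 73. 68.]
board top 92 [ 0.5383 -0.1015  0.038 ] ((0.5385634303092957, -0.10143715143203735), 0.020197352394461632)
knob top 59 [0.6245 0.207  0.0367]
side 173 [295. 324.] [0.3276 0.2702 0.0351] [0.3292 0.2684] 0.0215 [123. 122. 108.]
side 211 [296. 349.] [0.311  0.3457 0.0363] [0.3111 0.3445] 0.0213 [132. 131. 116.]
board side 86 [ 0.5395 -0.1004  0.0377] ((0.5393364429473877, -0.10168813169002533), 0.02060781791806221)
knob side 82 [0.6243 0.2144 0.0375]
t 26.325 tcp [0.4041 0.1813 0.1318] q [ 0.171  0.161  1.927 -0.003  1.044  2.349] w 0.06420559680718309 F [ 0.5 -1.1  1. ]
[[-0.822  0.009 -0.57 ]
 [ 0.57  -0.001 -0.822]
 [-0.008 -1.    -0.004]]
level wx,wz [ 0.0013 -0.0024]
shift [ 1.687  0.309 -0.81 ] dist 1.897
az -124.8 wy total 0.018
```

servo_tool(motion=[[0.4,0,-0.2,0,0,0,-0.5],[0.4,0,-0.2,0,0,0,-0.5],[0.4,0,-0.2,0,0,0,-0.5],[0.3,0,-0.14,0,0,0,-0.5],[0.15,0,-0.06,0.001,0.018,-0.002,-0.5],[0,0.2,0,0,0,0,-0.5],[0,0,0,0,0,0,-0.5]])

```text
time: 27.2
tcp_pos: [0.3155, 0.345, 0.1116]
orientation: [0.233, 0.67, -0.667, -0.228]
ft_force: [-0.6, 0.5, -0.2]
grip_width: 0.0644
```

```bash
python3 -c "
from h import *
go(.3115,.344,.007,52)
"
```

```text
t 27.2 tcp [0.3155 0.345  0.1116] q [ 0.593  0.231  1.897 -0.004  1.007  2.83 ] w 0.06437428274152733 F [-0.6  0.5 -0.2]
[[-0.787  0.007 -0.617]
 [ 0.617  0.001 -0.787]
 [-0.005 -1.    -0.005]]
level wx,wz [ 0.0017 -0.0016]
shift [0.031 1.046 0.038] dist 1.047
az -128.1 wy total -0.0004
```

servo_tool(motion=[[0.031,0.2,0.04,0.001,0,-0.001,-0.5],[0,0.25,0,0,0,0,-0.5],[0,0.25,0,0,0,0,-0.5],[0.02,0.15,0.04,0.002,0,-0.002,-0.5],[0.01,0.1,0.03,0.002,0,-0.002,-0.5],[0,0.02,0,0,0,0,-0.5],[0,0,0,0,0,0,-0.5]])

```text
time: 28.08
tcp_pos: [0.3102, 0.3405, 0.0164]
orientation: [0.229, 0.668, -0.668, -0.235]
ft_force: [-0.1, 0.9, 0.5]
grip_width: 0.0642
```

```bash
python3 -c "
from h import *
go(.3115,.344,.007,52)
"
```

```text
t 28.075 tcp [0.3102 0.3405 0.0164] q [0.583 0.375 1.999 0.01  0.773 2.815] w 0.06417287830146451 F [-0.1  0.9  0.5]
[[-0.785 -0.008 -0.619]
 [ 0.619  0.003 -0.785]
 [ 0.008 -1.     0.003]]
level wx,wz [-0.0009  0.0026]
shift [ 0.011  0.094 -0.036] dist 0.101
az -128.3 wy total -0.0014
```

servo_tool(motion=[[0.011,0.06,-0.03,0,0,0.002,-0.5],[0,0.035,0,0,0,0,-0.5],[0,0,0,0,0,0,-0.5],[0,0,0,0,0,0,0.6],[0,0,0,0,0,0,0.6],[0,0,0,0,0,0,0.6],[0,0,0,0,0,0,0.6]])

```text
time: 28.95
tcp_pos: [0.312, 0.3446, 0.0076]
orientation: [0.231, 0.668, -0.668, -0.232]
ft_force: [0.3, 0.5, -1.7]
grip_width: 0.0404
```

```bash
python3 -c "
from h import *
go(.3115,.344,.007,52)
"
```

```text
t 28.95 tcp [0.312  0.3446 0.0076] q [5.940e-01 3.950e-01 1.998e+00 1.000e-03 7.490e-01 2.831e+00] w 0.04042230413518186 F [ 0.3  0.5 -1.7]
[[-0.786 -0.    -0.619]
 [ 0.619  0.    -0.786]
 [ 0.001 -1.    -0.   ]]
level wx,wz [0.     0.0002]
shift [0.001 0.006 0.008] dist 0.01
az -128.2 wy total -0.0013
```

servo_tool(motion=[[0,-0.1,0,0,0,0,0.6],[0,-0.4,0,0,0,0,0.6],[0,-0.4,0,0,0,0,0.6],[0,-0.3,0,0,0,0,0.6],[-0.3,0,0.11,0,0,0,0.6],[-0.42,0,0.155,0,0,0,0.6],[-0.42,0,0.155,0,0,0,0.6],[-0.42,0,0.155,0,0,0,0.6],[-0.42,0,0.155,0,0,0,0.6],[-0.42,0,0.155,0,0,0,0.6],[-0.42,0,0.155,0,0,0,0.6],[-0.42,0,0.155,0,0,0,0.6],[-0.3,0,0.1,0,0,0,0.6],[-0.15,0,0.05,0,0,0,0.6],[0,0,0,0,0,0,0.6]])

```text
time: 30.82
tcp_pos: [0.5253, 0.0007, 0.1406]
orientation: [0.233, 0.67, -0.667, -0.229]
ft_force: [-0.4, 0.7, -0.8]
grip_width: 0.041
```

```bash
python3 -c "
from h import *
go(.531,-.011,.0085,52)
"
```

```text
t 30.825 tcp [0.5253 0.0007 0.1406] q [-0.214  0.29   1.729  0.004  1.115  2.02 ] w 0.041045546022019125 F [-0.4  0.7 -0.8]
[[-0.787  0.008 -0.617]
 [ 0.617  0.002 -0.787]
 [-0.005 -1.    -0.007]]
level wx,wz [ 0.0021 -0.0015]
shift [-0.111  1.321  0.066] dist 1.327
az -128.1 wy total -0.0006
```

servo_tool(motion=[[-0.11,0.2,0.06,0.002,0,-0.001,0.6],[0,0.35,0,0,0,0,0.6],[0,0.35,0,0,0,0,0.6],[0,0.18,0,0,0,0,0.6],[0,0.1,0,0,0,0,0.6],[0,0,0,0,0,0,0.6]])

```text
time: 31.58
tcp_pos: [0.5264, -0.0069, 0.0146]
orientation: [-0.227, -0.669, 0.67, 0.23]
ft_force: [0.8, -0.1, -0.9]
grip_width: 0.0407
```

```bash
python3 -c "
from h import *
go(.531,-.011,.0085,52)
"
```

```text
t 31.575 tcp [ 0.5264 -0.0069  0.0146] q [-2.250e-01  4.670e-01  1.838e+00 -1.000e-03  8.410e-01  2.005e+00] w 0.0407205764652677 F [ 0.8 -0.1 -0.9]
[[-0.791 -0.005 -0.612]
 [ 0.612  0.    -0.791]
 [ 0.004 -1.     0.003]]
level wx,wz [-0.0009  0.0013]
shift [-0.062  0.061  0.004] dist 0.087
az -127.7 wy total 0.0016
```

servo_tool(motion=[[-0.06,0.01,0,0,0,0.001,0.6],[0,0.035,0,0,0,0,0.6],[0,0.012,0,0,0,0,0.6],[0,0,0,0,0,0,0.6]])

```text
time: 32.08
tcp_pos: [0.5333, -0.011, 0.0106]
orientation: [-0.229, -0.669, 0.67, 0.227]
ft_force: [-0.1, -0.3, -1.2]
grip_width: 0.041
```

```bash
python3 -c "
from h import *
go(.531,-.011,.0085,52)
"
```

```text
t 32.075 tcp [ 0.5333 -0.011   0.0106] q [-0.228  0.479  1.83  -0.003  0.83   2.002] w 0.041037476473487065 F [-0.1 -0.3 -1.2]
[[-0.791  0.002 -0.611]
 [ 0.611 -0.003 -0.791]
 [-0.003 -1.     0.001]]
level wx,wz [-0.0003 -0.0011]
shift [0.019 0.021 0.014] dist 0.031
az -127.7 wy total 0.0017
```

servo_tool(motion=[[0,0.018,0,0,0,0,0.6],[0,0.006,0,0,0,0,0.6],[0,0,0,0,0,0,-0.3],[0,0,0,0,0,0,-0.5],[0,0,0,0,0,0,-0.5],[0,-0.3,0,0,0,0,-0.5],[0,-0.5,0,0,0,0,-0.5],[0,-0.45,0,0,0,0,-0.5],[0.42,0,-0.12,0,0,0,-0.5],[0.42,0,-0.12,0,0,0,-0.5],[0.42,0,-0.12,0,0,0,-0.5],[0.42,0,-0.12,0,0,0,-0.5],[0.42,0,-0.12,0,0,0,-0.5],[0.42,0,-0.12,0,0,0,-0.5],[0.42,0,-0.12,0,0,0,-0.5],[0.38,0,-0.12,0,0,0,-0.5]])

```text
time: 34.08
tcp_pos: [0.3267, 0.2743, 0.1372]
orientation: [0.234, 0.669, -0.668, -0.227]
ft_force: [0.5, -0.2, -0.3]
grip_width: 0.0638
```

servo_tool(motion=[[0,0,0,0,-0.054,0,-0.5],[0,0,0,0,-0.054,0,-0.5],[0,0,0,0,-0.054,0,-0.5],[0,0,0,0,-0.054,0,-0.5],[0,0,0,0,-0.054,0,-0.5],[0,0,0,0,-0.054,0,-0.5],[0,0,0,0,-0.054,0,-0.5],[0,0,0,0,-0.054,0,-0.5],[0,0,0,0,0,0,-0.5]])

```text
time: 35.2
tcp_pos: [0.3233, 0.277, 0.1377]
orientation: [0.253, -0.658, 0.66, -0.26]
ft_force: [0.2, -0.8, 0.3]
grip_width: 0.0637
```

```bash
python3 -c "
from h import *
jars()
go(.329,.268,.10,-50)
"
```

```text
top 85 [168. 248.] [0.3267 0.2661 0.037 ] [0.3282 0.2681] 0.0208 [101.  99.  94.]
board top 95 [ 0.537  -0.1014  0.038 ] ((0.5376821756362915, -0.10116179287433624), 0.020436517894268036)
board top 92 [ 0.5318 -0.0082  0.038 ] ((0.531073272228241, -0.008683639578521252), 0.02079651691019535)
knob top 56 [0.6229 0.2038 0.0367]
side 175 [295. 324.] [0.3278 0.2704 0.0351] [0.3282 0.2693] 0.0212 [182. 181. 162.]
board side 84 [ 0.5396 -0.1011  0.0376] ((0.5388087034225464, -0.1042165607213974), 0.0227173063904047)
board side 98 [ 0.5335 -0.009   0.0371] ((0.5321947932243347, -0.013194846920669079), 0.023052161559462547)
knob side 81 [0.6243 0.2146 0.0379]
t 35.3 tcp [0.3233 0.277  0.1377] q [ 0.449  0.124  1.956 -0.006  1.053  1.283] w 0.06423418583731988 F [-0.3 -0.1 -0.8]
[[-0.739  0.01   0.674]
 [-0.674 -0.001 -0.739]
 [-0.007 -1.     0.007]]
level wx,wz [-0.0023 -0.0022]
shift [0.021 0.378 0.102] dist 0.392
az -47.6 wy total 0.0132
```

servo_tool(motion=[[0.021,0.15,0.1,-0.002,0.01,-0.002,-0.5],[0,0.3,0,0,0,0,-0.5],[0,0.3,0,0,0,0,-0.5],[0,0.25,0,0,0,0,-0.5],[0,0.15,0,0,0,0,-0.5],[0,0,0,0,0,0,-0.5]])

```text
time: 36.05
tcp_pos: [0.3297, 0.2647, 0.0157]
orientation: [0.239, -0.665, 0.666, -0.238]
ft_force: [-0.4, 0.7, 0.0]
grip_width: 0.0637
```

```bash
python3 -c "
from h import *
go(.3285,.268,.007,-50)
"
```

```text
t 36.05 tcp [0.3297 0.2647 0.0157] q [ 4.120e-01  3.250e-01  2.089e+00 -1.000e-03  7.290e-01  1.295e+00] w 0.06372402179225345 F [-0.4  0.7  0. ]
[[-0.772 -0.002  0.635]
 [-0.635 -0.001 -0.772]
 [ 0.002 -1.    -0.   ]]
level wx,wz [0.     0.0007]
shift [-0.012  0.087 -0.033] dist 0.094
az -50.6 wy total -0.0031
```

servo_tool(motion=[[-0.012,0.055,-0.03,0,0,0,-0.5],[0,0.03,0,0,0,0,-0.5],[0,0,0,0,0,0,-0.5],[0,0,0,0,0,0,0.6],[0,0,0,0,0,0,0.6],[0,0,0,0,0,0,0.6],[0,0,0,0,0,0,0.6]])

```text
time: 36.92
tcp_pos: [0.3301, 0.2682, 0.0082]
orientation: [0.237, -0.666, 0.666, -0.238]
ft_force: [-1.1, 0.2, -0.7]
grip_width: 0.0407
```

servo_tool(motion=[[0,-0.1,0,0,0,0,0.6],[0,-0.4,0,0,0,0,0.6],[0,-0.4,0,0,0,0,0.6],[0,-0.3,0,0,0,0,0.6],[0.1,0,0.3,0,0,0,0.6],[0.14,0,0.42,0,0,0,0.6],[0.14,0,0.42,0,0,0,0.6],[0.14,0,0.42,0,0,0,0.6],[0.14,0,0.42,0,0,0,0.6],[0.14,0,0.42,0,0,0,0.6],[0.14,0,0.42,0,0,0,0.6],[0.1,0,0.3,0,0,0,0.6],[0.05,0,0.15,0,0,0,0.6],[0,0,0,0,0,0,0.6]])

```text
time: 38.67
tcp_pos: [0.4571, -0.0631, 0.1413]
orientation: [0.235, -0.664, 0.667, -0.242]
ft_force: [-0.9, 0.6, -0.4]
grip_width: 0.0407
```

```bash
python3 -c "
from h import *
go(.455,-.06,.0085)
"
```

```text
t 38.675 tcp [ 0.4571 -0.0631  0.1413] q [-0.383  0.179  1.877  0.005  1.075  0.497] w 0.04070496124131191 F [-0.9  0.6 -0.4]
[[-0.772  0.011  0.635]
 [-0.635  0.    -0.772]
 [-0.009 -1.     0.007]]
level wx,wz [-0.0021 -0.0028]
shift [ 0.008  1.328 -0.046] dist 1.329
```

servo_tool(motion=[[0,0.2,-0.04,-0.002,0,-0.003,0.6],[0,0.35,0,0,0,0,0.6],[0,0.35,0,0,0,0,0.6],[0,0.18,0,0,0,0,0.6],[0,0.1,0,0,0,0,0.6],[0,0,0,0,0,0,0.6]])

```text
time: 39.42
tcp_pos: [0.4523, -0.0523, 0.022]
orientation: [-0.241, 0.666, -0.664, 0.241]
ft_force: [0.6, 0.9, -0.3]
grip_width: 0.0408
```

```bash
python3 -c "
from h import *
go(.455,-.06,.009)
"
```

```text
t 39.425 tcp [ 0.4523 -0.0523  0.022 ] q [-3.620e-01  3.570e-01  2.009e+00  2.000e-03  7.770e-01  5.130e-01] w 0.04080039672561681 F [ 0.6  0.9 -0.3]
[[-0.768 -0.001  0.64 ]
 [-0.64   0.002 -0.768]
 [-0.    -1.    -0.002]]
level wx,wz [ 0.0005 -0.0001]
shift [0.029 0.13  0.077] dist 0.154
```

servo_tool(motion=[[0.02,0.04,0.05,0,0,0,0.6],[0,0.06,0,0,0,0,0.6],[0,0.025,0,0,0,0,0.6],[0,0,0,0,0,0,0.6]])

```text
time: 39.92
tcp_pos: [0.4557, -0.058, 0.0107]
orientation: [0.24, -0.665, 0.665, -0.242]
ft_force: [0.8, 0.2, -0.2]
grip_width: 0.0408
```

```bash
python3 -c "
from h import *
go(.455,-.06,.009)
"
```

```text
t 39.925 tcp [ 0.4557 -0.058   0.0107] q [-3.710e-01  3.810e-01  2.011e+00  2.000e-03  7.460e-01  5.040e-01] w 0.04084061892254872 F [ 0.8  0.2 -0.2]
[[-0.768  0.003  0.64 ]
 [-0.64   0.    -0.768]
 [-0.002 -1.     0.002]]
level wx,wz [-0.0006 -0.0008]
shift [0.018 0.017 0.011] dist 0.027
```

servo_tool(motion=[[0,0.015,0,0,0,0,0.6],[0,0.005,0,0,0,0,0.6],[0,0,0,0,0,0,-0.3],[0,0,0,0,0,0,-0.4],[0,0,0,0,0,0,-0.4],[0,-0.3,0,0,0,0,-0.4],[0,-0.5,0,0,0,0,-0.4],[0,-0.5,0,0,0,0,-0.4],[0,0,0,0,0,0,-0.4]])

```text
time: 41.05
tcp_pos: [0.4554, -0.0582, 0.1424]
orientation: [0.24, -0.665, 0.665, -0.242]
ft_force: [0.3, 0.1, -0.2]
grip_width: 0.0599
```

Run:
```python
from h import *
a,b=jars(); go(.6235,.2105,.14,-68)
save(np.hstack([cv2.resize(a[130:290,110:370],(400,300)),cv2.resize(b[150:384,150:400],(400,300))]),'jars2')
```

```text
board top 35 [ 0.5476 -0.1053  0.0389] ((0.5431311726570129, -0.10262222588062286), 0.015897519886493683)
knob top 56 [0.6222 0.2077 0.037 ]
board side 86 [ 0.5396 -0.1007  0.0375] ((0.5390186309814453, -0.10235469788312912), 0.021572284400463104)
board side 97 [ 0.4553 -0.0565  0.0372] ((0.4571049213409424, -0.05786832794547081), 0.022214725613594055)
board side 101 [ 0.5336 -0.0081  0.0372] ((0.5347632169723511, -0.013374432921409607), 0.023913254961371422)
knob side 82 [0.6242 0.2147 0.0378]
t 41.15 tcp [ 0.4528 -0.0572  0.1389] q [-3.720e-01  1.830e-01  1.879e+00  1.000e-03  1.084e+00  5.040e-01] w 0.05982489396906656 F [ 0.2 -0.7 -1.5]
[[-0.769 -0.004  0.64 ]
 [-0.64   0.003 -0.769]
 [ 0.001 -1.    -0.005]]
level wx,wz [0.0016 0.0004]
shift [-3.025 -0.01  -0.965] dist 3.175
az -50.2 wy total 0.0987
```

View pics/jars2.png

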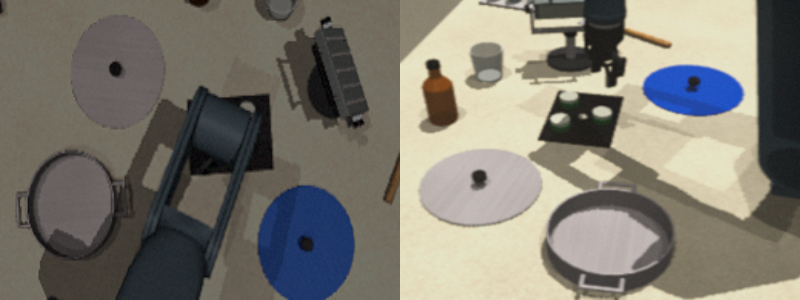

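All three jars stand on the board and the pot is empty. Now the lid.

servo_tool(motion=[[-0.4,0,-0.128,0,0,0,-0.4],[-0.4,0,-0.128,0,0,0,-0.4],[-0.4,0,-0.128,0,0,0,-0.4],[-0.4,0,-0.128,0,0,0,-0.4],[-0.4,0,-0.128,0,0,0,-0.4],[-0.4,0,-0.128,0,0,0,-0.4],[-0.4,0,-0.12,0,0,0,-0.4],[-0.2,0.2,-0.06,0,0,0,-0.4],[0,0.3,0,0,0,0,-0.4],[0,0,0,0,0,0,-0.4]])

```text
time: 42.4
tcp_pos: [0.6146, 0.2155, 0.0624]
orientation: [-0.253, 0.67, -0.66, 0.226]
ft_force: [-0.0, -0.1, 0.6]
grip_width: 0.0598
```

```bash
python3 -c "
from h import *
go(.6235,.2095,.012)
"
```

```text
t 42.4 tcp [0.6146 0.2155 0.0624] q [0.162 0.602 1.437 0.008 1.142 1.038] w 0.05980867890670481 F [-0.  -0.1  0.6]
[[-0.77  -0.041  0.637]
 [-0.638  0.001 -0.77 ]
 [ 0.03  -0.999 -0.027]]
level wx,wz [0.0085 0.0097]
shift [-0.046  0.499  0.116] dist 0.515
```

servo_tool(motion=[[-0.046,0,0.11,0.008,0,0.01,-0.4],[0,0.2,0,0,0,0,-0.4],[0,0,0,0,0,0,-0.4]])

```text
time: 42.78
tcp_pos: [0.6244, 0.2089, 0.0405]
orientation: [-0.24, 0.666, -0.665, 0.238]
ft_force: [-0.0, -1.3, -0.4]
grip_width: 0.0599
```

```bash
python3 -c "
from h import *
go(.6235,.2095,.012)
"
```

```text
t 42.775 tcp [0.6244 0.2089 0.0405] q [0.153 0.617 1.47  0.002 1.057 1.032] w 0.05991483769535638 F [-0.  -1.3 -0.4]
[[-0.771 -0.003  0.637]
 [-0.637  0.001 -0.771]
 [ 0.002 -1.    -0.003]]
level wx,wz [0.0009 0.0005]
shift [ 0.002  0.285 -0.009] dist 0.285
```

servo_tool(motion=[[0,0.18,0,0,0,0,-0.4],[0,0.09,0,0,0,0,-0.3],[0,0,0,0,0,0,0],[0,0,0,0,0,0,0]])

```text
time: 43.28
tcp_pos: [0.6253, 0.2087, 0.0135]
orientation: [-0.239, 0.666, -0.665, 0.239]
ft_force: [0.9, 0.6, -0.5]
grip_width: 0.0427
```

```bash
python3 -c "
from h import *
go(.6235,.2095,.012)
"
```

```text
t 43.275 tcp [0.6253 0.2087 0.0135] q [0.152 0.649 1.489 0.002 1.004 1.032] w 0.042738383947740884 F [ 0.9  0.6 -0.5]
[[-0.771 -0.001  0.637]
 [-0.637  0.001 -0.771]
 [-0.    -1.    -0.002]]
level wx,wz [ 0.0006 -0.    ]
shift [ 0.009  0.015 -0.018] dist 0.025
```

servo_tool(motion=[[0,0.01,0,0,0,0,1],[0,0,0,0,0,0,1],[0,0,0,0,0,0,1],[0,0,0,0,0,0,1],[0,-0.15,0,0,0,0,1],[0,-0.4,0,0,0,0,1],[0,-0.4,0,0,0,0,1],[0,-0.4,0,0,0,0,1],[0,0,0,0,0,0,1]], grip_force=60)

```text
time: 44.4
tcp_pos: [0.6253, 0.2086, 0.1548]
orientation: [-0.239, 0.666, -0.665, 0.239]
ft_force: [0.6, 0.1, -3.0]
grip_width: 0.0263
```

Run:
```python
from h import *
from scipy.optimize import least_squares
go(.3575,.3075,.14)
for n in('side','top'):
    im,W=cloud(n); x,y,z=[W[...,i] for i in range(3)]
    r0=np.hypot(x-.358,y-.307); m=(z>.055)&(z<.066)&(r0>.09)&(r0<.117)
    P=W[m][:,:2]; f=least_squares(lambda p:np.hypot(P[:,0]-p[0],P[:,1]-p[1])-.103,[.358,.307],loss='soft_l1',f_scale=.003); print(n,len(P),f.x.round(4),np.median(abs(f.fun)).round(4))
```

```text
t 44.4 tcp [0.6253 0.2086 0.1548] q [0.152 0.506 1.356 0.002 1.28  1.032] w 0.026254330815096816 F [ 0.6  0.1 -3. ]
[[-0.771 -0.001  0.637]
 [-0.637  0.002 -0.771]
 [-0.001 -1.    -0.002]]
level wx,wz [ 0.0005 -0.0002]
shift [ 1.436  0.151 -2.467] dist 2.858
side 467 [0.3581 0.3085] 0.0012
top 53 [0.3571 0.3076] 0.001
```

servo_tool(motion=[[0.12,0,-0.2,0,0,0,1],[0.17,0,-0.29,0,0,0,1],[0.17,0,-0.29,0,0,0,1],[0.17,0,-0.29,0,0,0,1],[0.17,0,-0.29,0,0,0,1],[0.17,0,-0.29,0,0,0,1],[0.17,0,-0.29,0,0,0,1],[0.15,0,-0.25,0,0,0,1],[0.1,0,-0.18,0,0,0,1],[0.04,0,-0.08,0,0,0,1],[0,0,0,0,0,0,1]])

```text
time: 45.88
tcp_pos: [0.336, 0.3038, 0.1369]
orientation: [-0.254, 0.667, -0.664, 0.223]
ft_force: [-0.0, -0.2, -2.2]
grip_width: 0.0258
```

```bash
python3 -c "
from h import *
go(.3577,.308,.069)
"
```

```text
t 45.875 tcp [0.336  0.3038 0.1369] q [0.48  0.202 1.862 0.011 1.122 1.358] w 0.025827893186931856 F [-0.  -0.2 -2.2]
[[-0.771 -0.043  0.635]
 [-0.635 -0.011 -0.772]
 [ 0.041 -0.999 -0.019]]
level wx,wz [0.0059 0.0129]
shift [-0.221  0.669  0.118] dist 0.714
```

servo_tool(motion=[[-0.2,0,0.11,0.006,0,0.013,1],[-0.02,0.1,0,0,0,0,1],[0,0.2,0,0,0,0,1],[0,0.1,0,0,0,0,1],[0,0,0,0,0,0,1]])

```text
time: 46.5
tcp_pos: [0.3623, 0.3082, 0.0931]
orientation: [0.238, -0.666, 0.666, -0.237]
ft_force: [0.0, -0.4, -1.7]
grip_width: 0.0256
```

```bash
python3 -c "
from h import *
go(.3577,.308,.069)
"
```

```text
t 46.5 tcp [0.3623 0.3082 0.0931] q [ 4.700e-01  2.740e-01  1.893e+00 -1.000e-03  9.770e-01  1.356e+00] w 0.025620975040449252 F [ 0.  -0.4 -1.7]
[[-0.774 -0.001  0.633]
 [-0.633 -0.001 -0.774]
 [ 0.002 -1.     0.   ]]
level wx,wz [-0.0001  0.0006]
shift [ 0.036  0.241 -0.028] dist 0.245
```

servo_tool(motion=[[0.03,0.05,-0.025,0,0,0,1],[0,0.1,0,0,0,0,1],[0,0.06,0,0,0,0,1],[0,0,0,0,0,0,1]])

```text
time: 47.0
tcp_pos: [0.3584, 0.3084, 0.0714]
orientation: [0.238, -0.666, 0.666, -0.237]
ft_force: [-0.4, -0.6, -2.5]
grip_width: 0.0258
```

```bash
python3 -c "
from h import *
go(.3577,.308,.0685)
"
```

```text
t 47.0 tcp [0.3584 0.3084 0.0714] q [ 4.750e-01  3.010e-01  1.923e+00 -1.000e-03  9.190e-01  1.360e+00] w 0.02582745865080562 F [-0.4 -0.6 -2.5]
[[-0.774 -0.     0.633]
 [-0.633 -0.001 -0.774]
 [ 0.001 -1.     0.   ]]
level wx,wz [-0.0001  0.0003]
shift [ 0.008  0.029 -0.001] dist 0.03
```

servo_tool(motion=[[0,0.02,0,0,0,0,1],[0,0.013,0,0,0,0,1],[0,0,0,0,0,0,1]])

```text
time: 47.38
tcp_pos: [0.359, 0.3087, 0.0696]
orientation: [0.237, -0.666, 0.666, -0.238]
ft_force: [0.5, 0.3, -2.8]
grip_width: 0.0262
```

```bash
python3 -c "
from h import *
go(.3577,.308,.0685)
"
```

```text
t 47.375 tcp [0.359  0.3087 0.0696] q [ 4.750e-01  3.030e-01  1.925e+00 -1.000e-03  9.130e-01  1.360e+00] w 0.02621005136916556 F [ 0.5  0.3 -2.8]
[[-0.774  0.001  0.633]
 [-0.633 -0.    -0.774]
 [-0.001 -1.     0.001]]
level wx,wz [-0.0003 -0.0002]
shift [ 0.014  0.011 -0.003] dist 0.018
```

servo_tool(motion=[[0.005,0.012,0,0,0,0,1],[0,0.008,0,0,0,0,1],[0,0,0,0,0,0,0.1],[0,0,0,0,0,0,0],[0,0,0,0,0,0,-0.4],[0,0,0,0,0,0,-0.4],[0,-0.3,0,0,0,0,-0.4],[0,-0.5,0,0,0,0,-0.4],[0,-0.5,0,0,0,0,-0.4],[0.28,0,0.42,0,0,0,-0.4],[0.28,0,0.42,0,0,0,-0.4],[0.28,0,0.42,0,0,0,-0.4],[0.18,0,0.45,0,0,0,-0.4],[0.18,0,0.45,0,0,0,-0.4],[0.18,0,0.45,0,0,0,-0.4],[0.28,0,0.42,0,0,0,-0.4],[0.28,0,0.42,0,0,0,-0.4],[0,0,0,0,0,0,-0.4]])

```text
time: 49.62
tcp_pos: [0.4317, -0.0927, 0.2045]
orientation: [0.235, -0.664, 0.667, -0.242]
ft_force: [-0.3, 0.3, -0.3]
grip_width: 0.0595
```

Run:
```python
from h import *
st(); knob(); a,b=jars(); lamp()
for n in('top','side'):
    im,W=cloud(n); x,y,z=[W[...,i] for i in range(3)]
    m=(np.hypot(x-.358,y-.308)<.11)&(z>.055)&(z<.075); P=W[m]; A=np.c_[P[:,:2],np.ones(len(P))]; print('lid plane',np.linalg.lstsq(A,P[:,2],rcond=None)[0].round(4),np.median(P[:,2]))
save(np.hstack([cv2.resize(a[100:300,100:380],(400,300)),cv2.resize(b[100:384,120:400],(400,300))]),'fin')
```

```text
t 49.625 tcp [ 0.4317 -0.0927  0.2045] q [-0.469  0.076  1.827  0.005  1.229  0.411] w 0.059461284580912904 F [-0.3  0.3 -0.3]
[[-0.772  0.01   0.636]
 [-0.636 -0.    -0.772]
 [-0.008 -1.     0.007]]
top 50 [0.3609 0.3095 0.0951] lid 2323 [0.246 0.179 0.058] [0.472 0.433 0.068]
side 89 [0.36   0.3143 0.0936] lid 5042 [0.246 0.194 0.058] [0.475 0.423 0.068]
board top 55 [ 0.5437 -0.1042  0.0382] ((0.5399771928787231, -0.10328231751918793), 0.01948455534875393)
board top 50 [ 0.5356 -0.0025  0.0381] ((0.5325431227684021, -0.007932417094707489), 0.019381752237677574)
knob top 1 [0.5496 0.2662 0.0205]
board side 87 [ 0.5395 -0.1004  0.0375] ((0.5399284958839417, -0.10329512506723404), 0.022012583911418915)
board side 95 [ 0.4551 -0.0568  0.0372] ((0.45456066727638245, -0.059627655893564224), 0.021229213103652)
board side 99 [ 0.5331 -0.0082  0.0377] ((0.5338950753211975, -0.010633103549480438), 0.022325078025460243)
knob side 0 
side 655 480 centroid [ 0.592 -0.297  0.19 ] n [-0.283  0.776 -0.564] az 110.0 tilt 0.6 off 0.0061 rgb [69. 68. 61.]
top 855 578 centroid [ 0.588 -0.315  0.202] n [-0.286  0.763 -0.58 ] az 110.5 tilt 0.618 off -0.0136 rgb [54. 54. 53.]
lid plane [-0.003   0.0015  0.0642] 0.06360683260362851
lid plane [-0.0031  0.006   0.0617] 0.062494641074722995
```

View pics/fin.png

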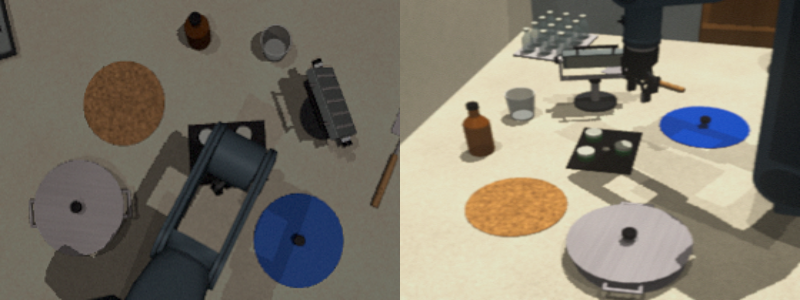

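All checks pass within tolerance, so I'm handing in.

```bash
python3 -c "
from h import *
print(arm.hand_in()); print(arm.sense()['time'])"
```

```text
the job is handed in; nothing more can be done
None
the job is handed in; nothing more can be done
```

I finished the job and handed it in at about 50 s on the robot's clock; no verdict was reported.

I aimed the lamp first, then moved the lid to the cork rest, then stood all three jars (three were present) on the board. Last, I put the lid back on the empty pot.

What the last checks showed:
- **Jars:** all three stand upright on the board at about (.540,-.102), (.533,-.010) and (.455,-.058), inside the allowed area. The arm hid the third jar from the top camera, so its position comes from the side camera only.
- **Lid:** it lies flat on the pot at the right height. The top camera puts it about 4 mm off centre. The side camera read about 7 mm, but its knob readings ran a few mm toward itself all along. The limit is 15 mm.
- **Lamp:** it points at 110° with a tilt of about 0.61 rad. I work out that its beam lands about 5 mm from the dot, against a limit of 30 mm. The front looked grey rather than white in shadow, so I confirmed it was the front by tilting it past 0.6 rad, which only works forwards.
- **Bystanders:** the bottle, beaker and blue lid look unmoved in the last picture, and so does the part of the spatula it shows; I did not re-measure them. I saw no sign of a knocked jar or lid.

The first grip on the lid's knob was about 8 mm off centre and too high, so I redid it before lifting. No check failed at the end.

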